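# Set the polarised-light viewer for a crystal check

### The arm

A 7-joint arm with a two-finger parallel gripper is mounted at the origin on the work surface. World frame = base frame: x ahead of the robot, y to its left, z up, the work surface at z = 0. Lengths are in m, angles in rad, forces in N, time in s.
With the tool pointing down it reaches from about 0.425 to 0.925 m from the base axis. Payload 6.8 kg.
Tool frame: the origin (TCP) lies midway between the tips of the shut fingers; the grasp point (between the pads) lies bot.grip_point_offset behind it (bot.grip_point_offset is the distance from the TCP to the grasp point, in m); z points along the fingers, y is the line along which they close (so a half turn about z gives the same grasp; the last joint's range is limited). The gripper opens to 85 mm and grips with 20 to 120 N. Pads are 22 mm wide; open, the fingers measure 114 mm over their backs; the gripper's body (76 mm by 85 mm) begins 54 mm behind the grasp point. The pads swing forward as they close: fully open they stand 13 mm farther back than shut.
Start: joints at [-1.44, 0.477, 0.022, 1.555, -0.011, 1.109, -0.083], TCP at [0.16, 0.656, 0.231] pointing down, gripper open.
Joint ranges: [-2.96, 2.96], [-0.34, 2.1], [-1.41, 1.46], [0.24, 2.44], [-1.37, 4.51], [0.17, 1.92], [-2.96, 2.96]. Speed limits (rad/s): [2.39, 2.39, 3.14, 3.14, 3.14, 3.14, 3.14].

### API

Orientations are given as a unit quaternion [w, x, y, z].
In Python, from station import get_obs, cams, job, bot gives the robot as it stands.
- The arm moves only by the tool arm_command, never from a script. Its argument "rows" is a list that holds one entry, the list of rows, each a list of 5 numbers: the finger opening in mm, from 0 to 85.4, then the shift along the world's x, y, z in units of 60 mm (1.0 is 60 mm), then the turn about the world's z in units of 0.08 rad (1.0 is 0.08 rad). In form: [[[grip, x, y, z, turn], ...]]. A call has exactly 10 rows; each row shifts and turns the commanded pose from where the row before left it; what a row does not reach is not made up. A row lasts 1/8 s, in which the tool goes at most 62.5 mm and 10.7 degrees, less where a joint would pass 70% of its speed; a pose out of reach is approached as far as the arm can. A call with a number of a shift or a turn outside -1 to 1 is refused whole. A call with a gripper value outside its range is refused whole. The fingers move at their own pace and stop on an object; "newtons" is the grip in N (left out, the last holds). Time passes only in rows, so rows that do not move let the fingers close, or fill a call up. It gives the time, the measured TCP pose, the force, the opening and the grip force at its end, in the units of the state.
- get_obs(): the state, without advancing time (a new reading comes with each control period).
- cams.read_camera(name): name is "scene" or "top" or "wrist"; returns the picture (420x560x3 uint8, red, green, blue); there is no depth.
- cams.camera_params(name): a dict with "K" (3x3 intrinsics, pixels), "extrinsics" (4x4, takes a point from camera to world coordinates). Camera axes: x right, y down, z forward; pixel columns grow to the right and rows downward; lengths in m; the calibration is good to about 2 mm. The wrist camera is an equidistant fisheye: a pixel r from the principal point sees the ray r / f radians off the axis. A picture is of the moment at which its call begins: read the wrist's pose just before it. camera_params takes no time and is no camera call; for the wrist camera it gives the pose at the moment of the call.
- job.hand_in(): hands the job in; it is judged then, once.
The state is a dict: "t": time; "q": joint angles; "joint_vel": joint speeds; "joint_torque": joint torques, N m; "eef_pos": TCP position; "tool_rot": TCP orientation; "contact_force": force on the tool from outside, world axes, zero at the start; "torque": the same for the moment, N m; "gripper_width": opening from 0.0 (shut) to 1.0 (fully open); "grasp_force": force on a finger pad.
Only numpy, scipy, OpenCV 4.12 (cv2) and the standard library are available. Lean on these libraries where they do the work, as an engineer would, in place of code of your own. Each camera call takes 0.05 s, during which the arm holds its last target. There are 200 camera calls.

### The job

Get the polarised-light viewer ready to check the cream in its dish for crystals: with the fingertips, push the blue tab of the tint plate on its left side until the plate is fully home, and push the lever of the polariser ring round its arc until the lever lies centred over the red marker on the scale. Only push, gently: do not pinch the tab or the lever, pick nothing up, and leave the red marker, the dish on the window and everything else on the counter where they are.

Things in the scene. Friction and masses are not known exactly. Their poses are not given: they have to be found in the camera images.
- viewer: polarised-light viewer, bolted down, turned up to 20 deg: mint housing 240 x 230 mm, 50 mm high, flat dark deck with a round window. Origin under its centre on the work surface, on the ring's upright axis; x to its back, y to its left, z up. A 15 mm column at its rear right corner carries the analyser, a black ring 92 mm across at height 233 to 252 mm, swung out to the right (centre x 133, y -223 mm)
- polariser (a joint): ring angle, rad, 0 to 1.9, growing anticlockwise seen from above (lever going from the viewer's left past its front to its right). Starts at 0 to 0.4. At 0 the lever points 125.6 deg anticlockwise from the viewer's x (front left), at 0.95 straight to its front (-x). Aluminium ring round the window, 140 mm across, top 61 mm up. Friction about 1.4 N at the knob; stays where left
- lever_line (a point): the ring's lever: a level black round bar 6 mm thick jutting out radially 57.5 mm above the work surface, with an upright knob at its end. Origin on the bar's centre line, 88 mm from the ring's axis; its x points outward along the bar
- lever_knob (a point): centre of the top of the lever's orange knob: an upright cylinder 12 mm in diameter, from 53 to 79.5 mm above the work surface, 105 mm from the ring's axis
- marker (a point): point on the centre line of the red marker, 88 mm from the ring's axis, 53 mm up. The marker is a red tab 20 mm long (74 to 94 mm from the axis), 13 mm wide, 3 mm thick, stiff, lying on the pale scale arc on the deck; the lever's bar passes over it, 1.5 mm clear. It lies at 0.9 to 1.75 rad of the ring's angle, so always anticlockwise of the lever's start
- tint_plate (a joint): how far the tint plate has been pushed in, m: 0 drawn out, 0.035 fully home at its stop. Starts at 0 to 0.012. It slides in a slot in the viewer's left (+y) side, towards the viewer's -y, with about 2 N of friction, and stays where it is left
- plate_tab (a point): the tint plate's blue finger tab, an upright plate 36 mm wide (along the viewer's x), 30 mm high (16 to 46 mm above the work surface), 6 mm thick. Origin at the centre of its outer face, which looks to the viewer's +y; y points outward. Drawn out, this face is 156 mm from the viewer's middle; home, 121 mm (the tab then touches the housing)
- dish: closed clear dish with a white smear of cream, 81 mm across and 14 mm high, lying loose on the window inside the ring; origin at the centre of its underside
- vial: small amber bottle, 24 mm across, 46 mm high, standing loose on the rear left corner of the viewer's deck (about x 92, y 88 mm); origin at the centre of its underside
- blue_cap: blue screw cap, 46 mm across and 14 mm high, lying on the work surface just in front of the viewer; origin at the centre of its underside
- dispenser: translucent dispenser jar with a blue foot, 54 mm across, 115 mm high, standing left of the viewer; origin at the centre of its underside
- glycerin: clear bottle with label and white cap, 62 mm across, 145 mm high, standing left of the viewer; origin at the centre of its underside
- beaker: glass beaker, 68 mm across, 92 mm high, standing at the left; origin at the centre of its underside
- cream_jar: ivory jar, 88 mm across, 95 mm high, standing in front right of the viewer; origin at the centre of its underside
- pen: white and black pen, 133 mm long, 11 mm thick, lying at the front left; origin below its middle, x along it

How it is judged:
By the outcome, as a careful person would: the job done as asked, in the order asked, and still so for the second after the job is handed in, with the robot touching nothing.
It also fails if it takes over 53 s, if anything falls off the work surface, if the arm or the gripper's body presses on something with over 40 N, if the wrist force passes 120 N, or if a joint passes its speed limit or range.

## Working session

There is one attempt and no reset: what is moved stays moved. The work goes in short steps, Python scripts to look and compute and a tool call to move; the robot and the scene stay as the last step left them, time stands still between calls to the robot, and variables do not carry over. Pictures are saved under pics/ and viewed, at most 10 in all, crops included, and the job is handed in when it is done.

Besides the shell and the picture viewer there is one more tool, called after ">>>" as name([rows], argument=value, ...), one row to a line, values as JSON. arm_command: Moves the arm, as the interface text tells. Its arguments: {"type":"object","properties":{"rows":{"type":"array"},"newtons":{"type":"number"}},"required":["rows"]}

```bash
mkdir -p pics; python3 - <<'E'
from station import get_obs,cams,bot
import cv2,numpy as np
o=get_obs();print(o['t'],o['eef_pos'],o['tool_rot'],o['gripper_width'],bot.grip_point_offset)
for n in('top','scene'):
    cv2.imwrite(f'pics/{n}0.png',cv2.resize(cams.read_camera(n)[:,:,::-1],(800,600),interpolation=cv2.INTER_CUBIC))
    p=cams.camera_params(n);print(np.round(p['K'],1).tolist(),np.round(p['extrinsics'],3).tolist())
E
```

```text
0.0 [0.1595533  0.6552393  0.23028672] [-4.13651990e-05  1.19135349e-01  9.92877571e-01 -9.47046611e-04] 1.0017223794530437 0.0187
[[495.5, 0.0, 292.0], [0.0, 495.5, 214.2], [0.0, 0.0, 1.0]] [[0.023, -0.997, 0.068, 0.43], [-1.0, -0.024, -0.009, 0.045], [0.01, -0.068, -0.998, 1.644], [0.0, 0.0, 0.0, 1.0]]
[[405.7, 0.0, 270.1], [0.0, 405.7, 213.6], [0.0, 0.0, 1.0]] [[0.122, 0.747, -0.653, 1.192], [0.993, -0.093, 0.079, -0.041], [-0.002, -0.658, -0.753, 0.822], [0.0, 0.0, 0.0, 1.0]]
```

View pics/top0.png

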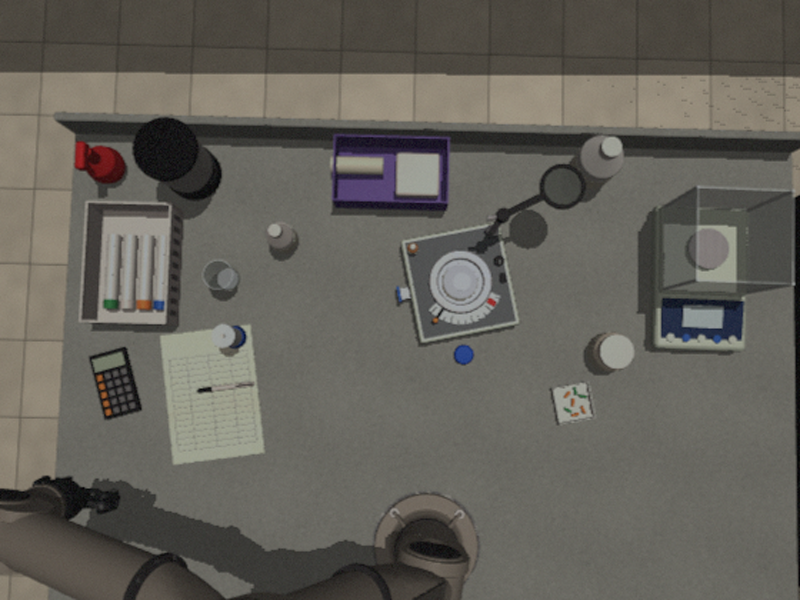

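View pics/scene0.png

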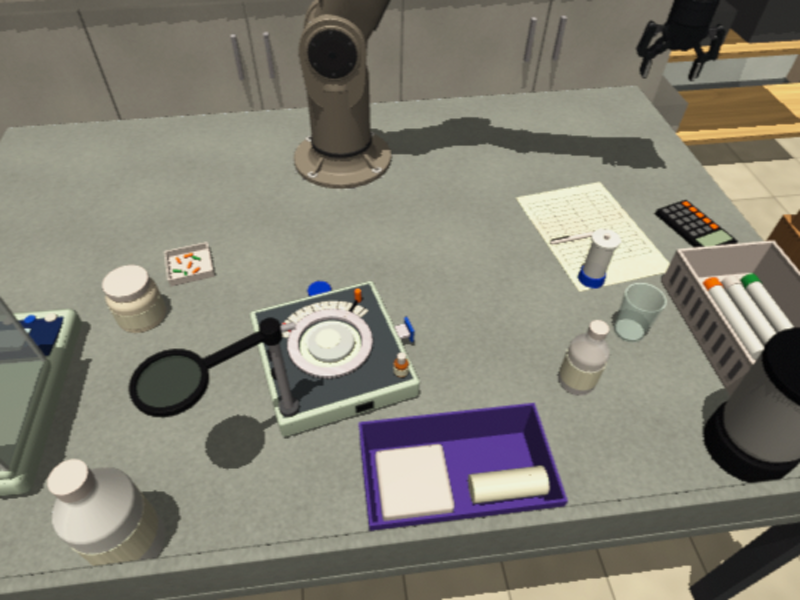

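The top view shows the viewer centred near (460,283), the blue tab at (403,294), the lever knob at (435,320), the red marker at (491,301) and the blue cap at (463,354). Next I'll take an enlarged crop.

```bash
python3 - <<'E'
import cv2
from station import cams
im=cams.read_camera('top')[:,:,::-1][150:260,265:375]
cv2.imwrite('pics/crop1.png',cv2.resize(im,None,fx=5.4545454,fy=5.4545454,interpolation=cv2.INTER_CUBIC))
E
```

```text
(no output)
```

View pics/crop1.png

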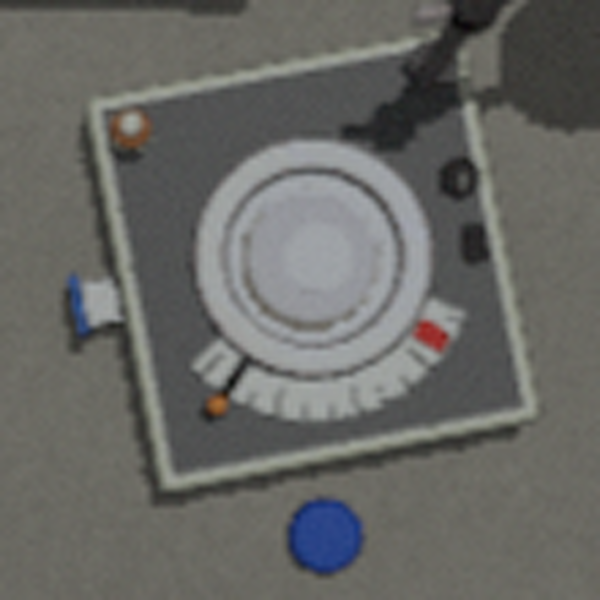

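The crop shows the ring centre at (313,258), housing corners at (95,105), (167,487) and (532,415), the knob at (217,404), the marker at (432,335) and the tab face at about (74,307).

```bash
cat > h.py <<'E'
import numpy as np
from station import cams
def ray(n,u,v,z,P=None):
    P=P or cams.camera_params(n);K=P['K'];E=np.array(P['extrinsics'])
    a=np.array([(u-K[0][2])/K[0][0],(v-K[1][2])/K[1][1]])
    if n=='wrist':
        r=np.hypot(*a);d=np.array([*(a/r*np.sin(r)),np.cos(r)])
    else: d=np.array([*a,1])
    d=E[:3,:3]@d;o=E[:3,3];return o+d*(z-o[2])/d[2]
E
python3 - <<'E'
from h import *
s=60/11
c=lambda u,v,z:ray('top',265+(u+.5)/s-.5,150+(v+.5)/s-.5,z)[:2]
C=c(313,258,.061);RL=c(95,105,.05);FL=c(167,487,.05);FR=c(532,415,.05)
print('C',C,'side',np.linalg.norm(RL-FL),np.linalg.norm(FL-FR))
x=RL-FL;y=FL-FR;yaw=[np.arctan2(x[1],x[0]),np.arctan2(y[1],y[0])-np.pi/2];print('yaw',yaw,'mid',(RL+FR)/2)
w=np.mean(yaw);R=np.array([[np.cos(w),-np.sin(w)],[np.sin(w),np.cos(w)]])
C=(C+(RL+FR)/2)/2
for n,p in dict(knob=c(217,404,.0795),marker=c(432,335,.053),tab=c(74,307,.046),cap=c(326,536,.014)).items():
    l=R.T@(p-C);print(n,p,l,np.hypot(*l),(np.arctan2(l[1],l[0])%(2*np.pi))-np.radians(125.6))
print('K',cams.camera_params('wrist'))
E
```

```text
C [ 0.59635616 -0.0632787 ] side 0.2308998123453897 0.21991048030751242
yaw [np.float64(0.20923765220669144), np.float64(0.21785290975093452)] mid [ 0.59660728 -0.06394594]
knob [ 0.50806396 -0.00796932] [-0.07461721  0.07311713] 0.10446934118765445 0.17421454588084284
marker [ 0.55319854 -0.13503517] [-0.05743639 -0.0606277 ] 0.08351441703091197 1.761881009112218
tab [0.56530925 0.07693185] [-0.00067945  0.14395806] 0.14395966497612897 -0.6166174843806562
cap [ 0.43336699 -0.07753422] [-0.16236011  0.02096258] 0.16370777394446706 0.8210578168432212
K {'K': array([[325.1922621 ,   0.        , 284.04748096],
       [  0.        , 325.1922621 , 208.15696227],
       [  0.        ,   0.        ,   1.        ]]), 'extrinsics': array([[ 2.36941256e-01,  9.31455186e-01,  2.76134165e-01,
         8.81206617e-02],
       [ 9.71523807e-01, -2.27000079e-01, -6.79150661e-02,
         6.71204468e-01],
       [-5.77363209e-04,  2.84362796e-01, -9.58716573e-01,
         3.73103084e-01],
       [ 0.00000000e+00,  0.00000000e+00,  0.00000000e+00,
         1.00000000e+00]])}
```

>>> arm_command([
  [[0,0.47,-0.64,0,-1],[0,0.47,-0.64,0,-1],[0,0.47,-0.64,0,-1],[0,0.47,-0.64,0,-1],[0,0.47,-0.64,0,-1],[0,0.47,-0.64,0,-1],[0,0.47,-0.64,0,-1],[0,0.47,-0.64,0,-1],[0,0.47,-0.64,0,-1],[0,0.47,-0.64,0,-1]],
], newtons=20)

```text
t: 1.4
eef_pos: [0.4423, 0.2705, 0.2313]
tool_rot: [-0.0, 0.497, 0.867, 0.0]
contact_force: [0.6, 1.0, -0.1]
gripper_width: -0.003
grasp_force: 0.0
```

>>> arm_command([
  [[0,0.48,-0.64,0,-1],[0,0.48,-0.64,0,-1],[0,0.48,-0.64,0,-1],[0,0.48,-0.64,0,-1],[0,0,0,0,0],[0,0,0,0,0],[0,0,0,0,0],[0,0,0,0,0],[0,0,0,0,0],[0,0,0,0,0]],
])

```text
t: 2.65
eef_pos: [0.5568, 0.1185, 0.2314]
tool_rot: [-0.0, 0.628, 0.778, 0.0]
contact_force: [-0.7, -0.1, 0.1]
gripper_width: 0.003
grasp_force: 0.0
```

```bash
python3 - <<'E'
import cv2,pickle
from station import cams,get_obs
o=get_obs();print(o['eef_pos'],o['tool_rot'],o['contact_force'])
P=cams.camera_params('wrist');im=cams.read_camera('wrist')[:,:,::-1]
pickle.dump(P,open('pics/w1.pkl','wb'))
cv2.imwrite('pics/w1.png',cv2.resize(im,(800,600),interpolation=cv2.INTER_CUBIC))
E
```

```text
[0.55675957 0.11850638 0.23136168] [-1.77881718e-05  6.28166908e-01  7.78078614e-01  7.53073030e-05] [-0.65146779 -0.14023064  0.14568616]
```

View pics/w1.png

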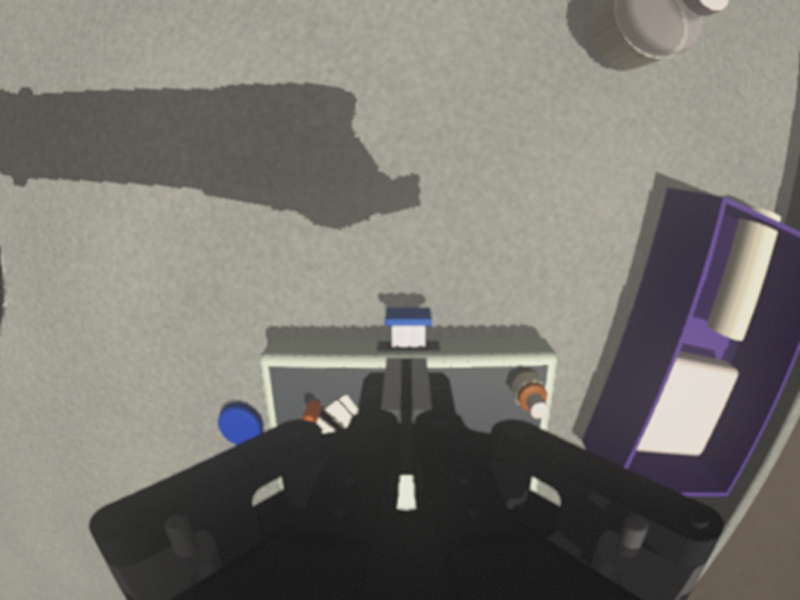

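The wrist view shows the blue tab across columns 386–431 at rows 308–325. The housing's left edge runs from (264,355) to (555,355), parallel to the closing line, and the red-orange knob is at (312,412).

```bash
python3 - <<'E'
from h import *
import pickle
P=pickle.load(open('pics/w1.pkl','rb'))
c=lambda u,v,z:ray('wrist',u*.7,v*.7,z,P)[:2]
A,B=c(264,355,.05),c(555,355,.05)
print('edge',A,B,np.linalg.norm(B-A),np.arctan2(*(B-A)[::-1]))
for n,a in dict(tabhi=(408.5,309,.016),tabtop=(408.5,322,.046)).items(): print(n,c(*a))
w=.211;y=np.array([-np.sin(w),np.cos(w)])
C=(A+B)/2-.115*y;print('C from edge',C)
t=c(408.5,322,.046)-C;print('tab local',t@[np.cos(w),np.sin(w)],t@y)
E
```

```text
edge [0.46167044 0.02448388] [0.68534033 0.07252269] 0.22877051883726837 0.2115615551242609
tabhi [0.56684216 0.07504945]
tabtop [0.56680867 0.0745094 ]
C from edge [ 0.59759073 -0.06394624]
tab local -0.0011015280469739242 0.1418318952754417
```

>>> arm_command([
  [[0,0,0,-0.85,0],[0,0,0,-0.85,0],[0,0,0,-0.85,0],[0,0,0,-0.82,0],[0,0,0,0,0],[0,0.023,-0.106,0,0],[0,0.023,-0.106,0,0],[0,0.023,-0.106,0,0],[0,0.023,-0.106,0,0],[0,0,0,0,0]],
])

```text
t: 3.95
eef_pos: [0.5627, 0.092, 0.0295]
tool_rot: [0.0, 0.629, 0.778, 0.0]
contact_force: [0.1, 0.1, 0.3]
gripper_width: -0.003
grasp_force: 0.0
```

>>> arm_command([
  [[0,0.007,-0.033,0,0],[0,0.007,-0.033,0,0],[0,0.007,-0.033,0,0],[0,0.007,-0.033,0,0],[0,0.007,-0.033,0,0],[0,0.007,-0.033,0,0],[0,0.007,-0.033,0,0],[0,0.007,-0.033,0,0],[0,0.007,-0.033,0,0],[0,0.007,-0.033,0,0]],
])

```text
t: 5.2
eef_pos: [0.5667, 0.0729, 0.0291]
tool_rot: [0.0, 0.628, 0.778, 0.0]
contact_force: [0.5, 3.6, -1.7]
gripper_width: 0.003
grasp_force: 1.0
```

In contact, sliding at about 3 N. Continuing.

>>> arm_command([
  [[0,0.003,-0.016,0,0],[0,0.003,-0.016,0,0],[0,0.003,-0.016,0,0],[0,0.003,-0.016,0,0],[0,0.003,-0.016,0,0],[0,0.003,-0.016,0,0],[0,0.003,-0.016,0,0],[0,0,0,0,0],[0,0,0,0,0],[0,0,0,0,0]],
])

```text
t: 6.45
eef_pos: [0.5679, 0.0661, 0.0292]
tool_rot: [0.0, 0.628, 0.778, -0.0]
contact_force: [0.4, 1.4, -0.2]
gripper_width: -0.001
grasp_force: 0.5
```

>>> arm_command([
  [[0,0.003,-0.016,0,0],[0,0.003,-0.016,0,0],[0,0.003,-0.016,0,0],[0,0,0,0,0],[0,0,0,0,0],[0,0,0,0,0],[0,0,0,0,0],[0,0,0,0,0],[0,0,0,0,0],[0,0,0,0,0]],
])

```text
t: 7.7
eef_pos: [0.5679, 0.066, 0.0292]
tool_rot: [-0.001, 0.628, 0.779, 0.001]
contact_force: [-0.9, 8.2, 2.9]
gripper_width: 0.001
grasp_force: 3.9
```

>>> arm_command([
  [[0,-0.05,0.22,0,0],[0,-0.05,0.22,0,0],[0,-0.05,0.22,0,0],[0,0,0,0.85,-1],[0,0,0,0.85,-1],[0,-0.11,-0.29,0,-1],[0,-0.11,-0.29,0,-1],[0,-0.11,-0.29,0,-1],[0,-0.11,-0.29,0,-1],[0,-0.11,-0.29,0,-1]],
])

```text
t: 8.95
eef_pos: [0.5259, 0.016, 0.1311]
tool_rot: [0.0, 0.819, 0.573, -0.0]
contact_force: [-0.4, 0.8, -0.5]
gripper_width: -0.003
grasp_force: 0.0
```

>>> arm_command([
  [[0,0,0,0,-1],[0,0,0,0,-1],[0,0,0,0,-0.7],[0,0,0,0,0],[0,0,0,0,0],[0,0,0,0,0],[0,0,0,0,0],[0,0,0,0,0],[0,0,0,0,0],[0,0,0,0,0]],
])

```text
t: 10.2
eef_pos: [0.5264, 0.016, 0.1311]
tool_rot: [0.0, 0.876, 0.482, 0.0]
contact_force: [0.3, 0.2, 0.6]
gripper_width: 0.001
grasp_force: 0.0
```

```bash
python3 - <<'E'
import cv2,pickle
from station import cams,get_obs
o=get_obs();print(o['eef_pos'],o['tool_rot'],o['contact_force'])
P=cams.camera_params('wrist');im=cams.read_camera('wrist')[:,:,::-1]
pickle.dump(P,open('pics/w2.pkl','wb'))
cv2.imwrite('pics/w2.png',cv2.resize(im,(800,600),interpolation=cv2.INTER_CUBIC))
E
```

```text
[0.52638289 0.01600056 0.13109814] [3.17964781e-06 8.75956688e-01 4.82389760e-01 8.89109063e-06] [0.32280891 0.22498946 0.59249744]
```

View pics/w2.png

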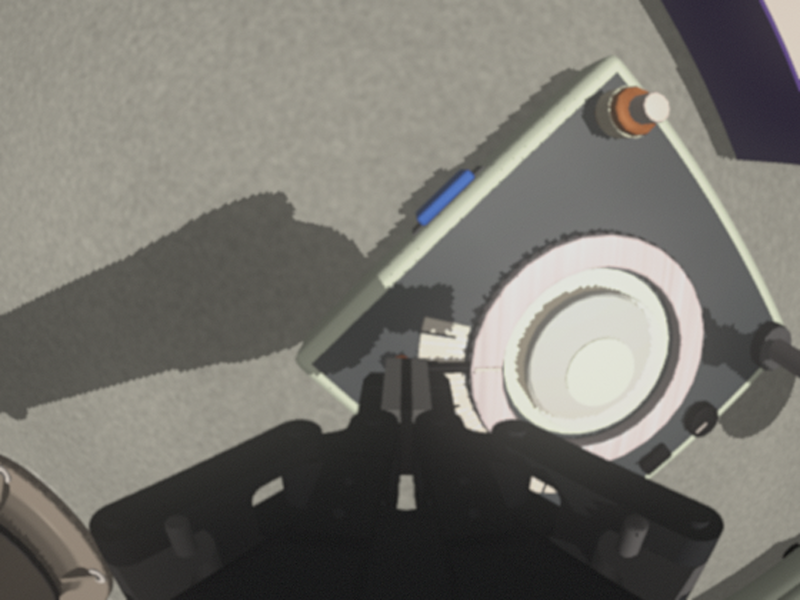

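The tab now sits against the housing wall at (445,197). The knob shows at about (400,357), just beyond the fingertips, and the lever bar meets the ring near (467,367).

```bash
python3 - <<'E'
from h import *
import pickle
P=pickle.load(open('pics/w2.pkl','rb'))
c=lambda u,v,z:ray('wrist',u*.7,v*.7,z,P)[:2]
w=.2115;R=np.array([[np.cos(w),-np.sin(w)],[np.sin(w),np.cos(w)]]);C=np.array([.597,-.064])
for n,a in dict(knob=(400,355,.0795),bar=(460,367,.0605),tip0=(405,358,.131),tipl=(385,358,.131),tipr=(431,358,.131)).items():
    p=c(*a);l=R.T@(p-C);print(n,p,l,np.hypot(*l),np.arctan2(l[1],l[0])%6.2832-np.radians(125.6))
t=R.T@(np.array([.5264,.016])-C);print(t,np.hypot(*t),np.arctan2(t[1],t[0])-np.radians(125.6))
E
```

```text
knob [0.51632431 0.00544349] [-0.06429996  0.08483207] 0.10644700764091473 0.027243687270355643
bar [ 0.53367532 -0.02344566] [-0.05340018  0.05294422] 0.07519754031311374 0.1683485501298958
tip0 [0.52987594 0.02228161] [-0.04751553  0.09845014] 0.10931677063862875 -0.17167746340880408
tipl [0.52419523 0.02585608] [-0.05231928  0.10313749] 0.11564882162719209 -0.1518849180716706
tipr [0.53723975 0.01759947] [-0.04129871  0.09232648] 0.1011422853622233 -0.20072113048572726
[-0.05223269  0.0930382 ] 0.10669751637221929 -0.10977518151578902
```

```bash
python3 - <<'E'
import numpy as np
C=np.array([.597,-.064]);a0=-.11
a=a0+np.r_[0,np.cumsum([.037]*3+[.05]*27)]
th=a+np.radians(125.6)+.2115
p=C+.1067*np.c_[np.cos(th),np.sin(th)];p[0]=[.5264,.016]
d=np.round(np.diff(p,axis=0)/.06,3)
print(p[-1]);print(d.tolist())
E
```

```text
[ 0.50972983 -0.12539062]
[[-0.048, -0.044], [-0.047, -0.046], [-0.045, -0.048], [-0.058, -0.067], [-0.055, -0.07], [-0.051, -0.073], [-0.047, -0.075], [-0.044, -0.078], [-0.04, -0.08], [-0.036, -0.081], [-0.031, -0.083], [-0.027, -0.085], [-0.023, -0.086], [-0.019, -0.087], [-0.014, -0.088], [-0.01, -0.088], [-0.006, -0.089], [-0.001, -0.089], [0.003, -0.089], [0.008, -0.089], [0.012, -0.088], [0.017, -0.087], [0.021, -0.086], [0.025, -0.085], [0.029, -0.084], [0.034, -0.082], [0.038, -0.081], [0.042, -0.079], [0.046, -0.076], [0.049, -0.074]]
```

>>> arm_command([
  [[0,0,0,-0.5,0],[0,0,0,-0.5,0],[0,0,0,-0.15,0],[0,0,0,0,0],[0,0,0,0,0],[0,0,0,0,0],[0,0,0,0,0],[0,0,0,0,0],[0,0,0,0,0],[0,0,0,0,0]],
])

```text
t: 11.5
eef_pos: [0.5264, 0.016, 0.0621]
tool_rot: [0.0, 0.876, 0.482, 0.0]
contact_force: [-0.5, -0.0, -0.2]
gripper_width: -0.002
grasp_force: 0.0
```

>>> arm_command([
  [[0,-0.048,-0.044,0,0],[0,-0.047,-0.046,0,0],[0,-0.045,-0.048,0,0],[0,-0.058,-0.067,0,0.62],[0,-0.055,-0.07,0,0.62],[0,-0.051,-0.073,0,0.62],[0,-0.047,-0.075,0,0.62],[0,-0.044,-0.078,0,0.62],[0,-0.04,-0.08,0,0.62],[0,-0.036,-0.081,0,0.62]],
])

```text
t: 12.75
eef_pos: [0.4985, -0.0236, 0.0623]
tool_rot: [0.0, 0.779, 0.627, 0.001]
contact_force: [1.0, 0.8, -0.8]
gripper_width: 0.004
grasp_force: 0.7
```

>>> arm_command([
  [[0,-0.031,-0.083,0,0.62],[0,-0.027,-0.085,0,0.62],[0,-0.023,-0.086,0,0.62],[0,-0.019,-0.087,0,0.62],[0,-0.014,-0.088,0,0.62],[0,-0.01,-0.088,0,0.62],[0,-0.006,-0.089,0,0.62],[0,-0.001,-0.089,0,0.62],[0,0.003,-0.089,0,0.62],[0,0.008,-0.089,0,0.62]],
])

```text
t: 14.0
eef_pos: [0.4912, -0.0759, 0.0623]
tool_rot: [0.0, 0.601, 0.799, 0.0]
contact_force: [1.8, 1.7, 0.6]
gripper_width: -0.004
grasp_force: 0.7
```

>>> arm_command([
  [[0,0.012,-0.088,0,0.62],[0,0.017,-0.087,0,0.62],[0,0.021,-0.086,0,0.62],[0,0.025,-0.085,0,0.62],[0,0.029,-0.084,0,0.62],[0,0.034,-0.082,0,0.62],[0,0.038,-0.081,0,0.62],[0,0.042,-0.079,0,0.62],[0,0.046,-0.076,0,0.62],[0,0,0,0,0]],
])

```text
t: 15.25
eef_pos: [0.5066, -0.1214, 0.0621]
tool_rot: [0.0, 0.411, 0.912, 0.0]
contact_force: [0.6, 0.2, -0.2]
gripper_width: 0.005
grasp_force: 0.0
```

```bash
python3 - <<'E'
import cv2,pickle,numpy as np
from station import cams,get_obs
o=get_obs();print(o['eef_pos'],o['tool_rot'],o['contact_force'])
P=cams.camera_params('wrist');im=cams.read_camera('wrist')[:,:,::-1]
pickle.dump(P,open('pics/w3.pkl','wb'));cv2.imwrite('pics/w3raw.png',im)
a=cv2.resize(im[150:420,130:430],None,fx=1.4,fy=1.4,interpolation=cv2.INTER_CUBIC)
b=cv2.resize(cams.read_camera('top')[:,:,::-1][170:240,285:355],(378,378),interpolation=cv2.INTER_CUBIC)
cv2.imwrite('pics/m3.png',np.hstack([a[:378],b]));print(a.shape)
E
```

```text
[ 0.50663638 -0.1213838   0.06210895] [3.70862732e-05 4.10667210e-01 9.11785304e-01 1.42867237e-05] [ 0.63766808  0.20829848 -0.2395219 ]
(378, 420, 3)
```

View pics/m3.png

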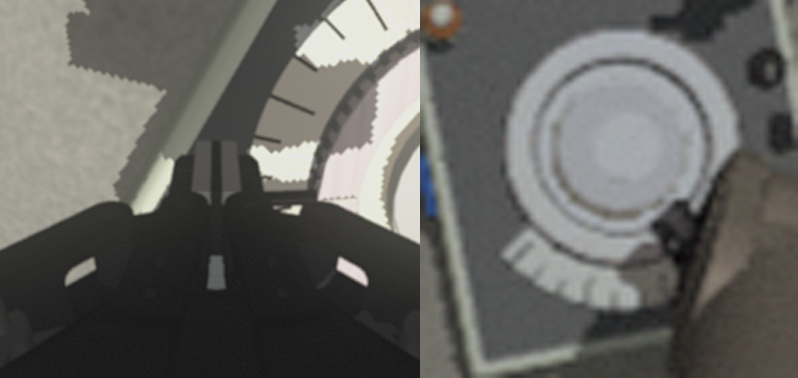

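The knob is hidden by the fingers and the bar shows at about (290,196). I'll back off, rise and step outward to see the lever and marker.

>>> arm_command([
  [[0,-0.11,0.125,0,0],[0,-0.11,0.125,0,0],[0,0,0,0.6,0],[0,0,0,0.6,0],[0,-0.37,-0.33,0,0],[0,-0.37,-0.33,0,0],[0,0,0,0,0],[0,0,0,0,0],[0,0,0,0,0],[0,0,0,0,0]],
])

```text
t: 16.6
eef_pos: [0.4496, -0.145, 0.134]
tool_rot: [-0.0, 0.41, 0.912, 0.0]
contact_force: [-0.0, 0.1, -0.3]
gripper_width: -0.002
grasp_force: 0.0
```

```bash
python3 - <<'E'
import cv2,pickle,numpy as np
from station import cams,get_obs
o=get_obs();print(o['eef_pos'],o['tool_rot'],o['contact_force'])
P=cams.camera_params('wrist');im=cams.read_camera('wrist')[:,:,::-1]
pickle.dump(P,open('pics/w4.pkl','wb'));cv2.imwrite('pics/w4raw.png',im)
t=cams.read_camera('top')[:,:,::-1];cv2.imwrite('pics/t4raw.png',t)
a=cv2.resize(im[180:420,260:500],(480,480),interpolation=cv2.INTER_CUBIC)
b=cv2.resize(t[185:230,305:350],(315,315),interpolation=cv2.INTER_CUBIC)
m=np.zeros((480,795,3),np.uint8);m[:,:480]=a;m[:315,480:]=b
cv2.imwrite('pics/m4.png',m)
E
```

```text
[ 0.44956615 -0.14499932  0.13401392] [-1.94021054e-05  4.09629590e-01  9.12251938e-01  1.81832493e-05] [-0.00262954  0.14804679 -0.33043016]
```

View pics/m4.png

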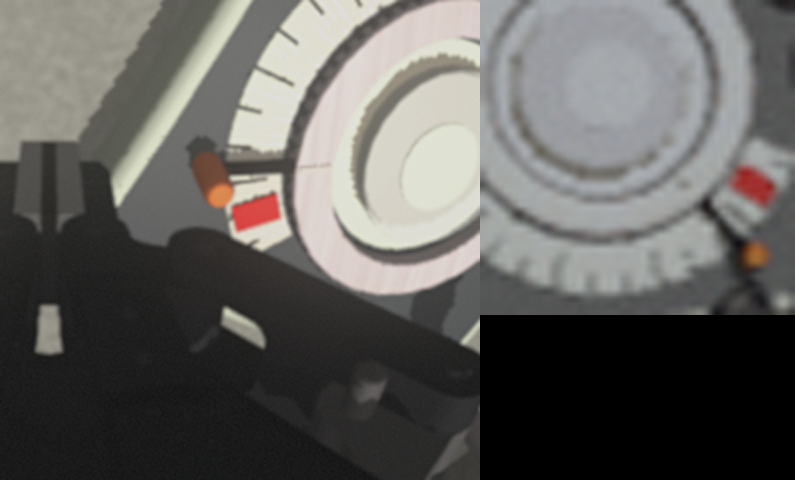

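Wrist crop: the red marker has corners (231,210), (276,194), (282,219) and (236,232). The lever bar runs from (229,163) to (290,166), and the knob top is at (220,194). In the top crop the marker is at (754,185) and the knob at (755,255).

```bash
cat >> h.py <<'E'
w0=.2115;C=np.array([.597,-.064])
def ang(p,C=C):
    c,s=np.cos(w0),np.sin(w0);l=np.array([[c,s],[-s,c]])@(np.array(p)-C)
    return round(float(np.arctan2(l[1],l[0])%6.28319-np.radians(125.6)),3),round(float(np.hypot(*l)),4)
E
python3 - <<'E'
from h import *
import pickle,cv2
P=pickle.load(open('pics/w4.pkl','rb'))
c=lambda u,v,z:ray('wrist',260+(u+.5)/2-.5,180+(v+.5)/2-.5,z,P)[:2]
for C2 in (C,):
  for n,a in dict(knob=(220,194,.0795),bar1=(232,163,.0575),bar2=(285,166,.0575),index=(328,165,.061)).items(): print(n,c(*a),ang(c(*a)))
for f in('w4raw','t4raw'):
    im=cv2.imread(f'pics/{f}.png').astype(int);b,g,r=im[...,0],im[...,1],im[...,2]
    m=(r>1.9*g)&(r>1.9*b)&(abs(g-b)<.13*r)&(r>100)
    if f[0]=='t': m[:, :305]=0;m[:,350:]=0;m[:185]=0;m[230:]=0
    else: m[:270]=0;m[310:]=0;m[:,:360]=0;m[:,415:]=0
    v,u=np.nonzero(m);p=ray('wrist' if f[0]=='w' else 'top',u.mean(),v.mean(),.0545 if 0 else .053,P if f[0]=='w' else None)[:2];print(f,len(u),u.mean(),v.mean(),p,ang(p))
s=7
p=ray('top',305+(755-480+.5)/s-.5,185+255.5/s-.5,.0795)[:2];print('knob top',p,ang(p))
# ring/dish centre from wrist: corners of marker
for q in((231,210),(276,194),(282,219),(236,232)):print(ang(c(*q,.053)))
E
```

```text
knob [ 0.51760826 -0.13351903] (1.457, 0.1055)
bar1 [ 0.5243032  -0.12584368] (1.443, 0.0954)
bar2 [ 0.54242835 -0.11263566] (1.466, 0.0731)
index [ 0.5544461 -0.1002282] (1.443, 0.0559)
w4raw 268 387.69776119402985 285.69029850746267 [ 0.55177914 -0.13494048] (1.741, 0.0841)
t4raw 17 343.70588235294116 210.88235294117646 [ 0.55359902 -0.13475195] (1.759, 0.083)
knob top [ 0.51944003 -0.13274354] (1.463, 0.1036)
(1.694, 0.0944)
(1.667, 0.0748)
(1.841, 0.0738)
(1.815, 0.0941)
```

>>> arm_command([
  [[0,0.39,0.29,0,0],[0,0.39,0.29,0,0],[0,0,0,0,0],[0,0,0,-0.6,0],[0,0,0,-0.6,0],[0,0,0,0,0],[0,0.082,-0.093,0,0],[0,0.082,-0.093,0,0],[0,0,0,0,0],[0,0,0,0,0]],
])

```text
t: 17.95
eef_pos: [0.5061, -0.122, 0.0626]
tool_rot: [0.0, 0.41, 0.912, 0.0]
contact_force: [-0.0, -0.2, -0.0]
gripper_width: 0.002
grasp_force: 0.0
```

>>> arm_command([
  [[0,0.033,-0.05,0,0.41],[0,0.034,-0.048,0,0.41],[0,0.036,-0.047,0,0.42],[0,0.037,-0.046,0,0.42],[0,0.039,-0.045,0,0.42],[0,0.04,-0.043,0,0.42],[0,0.042,-0.042,0,0.42],[0,0.043,-0.041,0,0.42],[0,0,0,0,0],[0,0,0,0,0]],
])

```text
t: 19.2
eef_pos: [0.5241, -0.1441, 0.0621]
tool_rot: [0.0, 0.285, 0.958, -0.0]
contact_force: [-0.3, 0.0, 0.6]
gripper_width: 0.001
grasp_force: 0.0
```

>>> arm_command([
  [[0,-0.14,0.09,0,0],[0,-0.14,0.09,0,0],[0,0,0,0.6,0],[0,0,0,0.6,0],[0,-0.27,-0.42,0,0],[0,-0.27,-0.42,0,0],[0,0,0,0,0],[0,0,0,0,0],[0,0,0,0,0],[0,0,0,0,0]],
])

```text
t: 20.45
eef_pos: [0.4752, -0.1825, 0.134]
tool_rot: [-0.0, 0.284, 0.959, 0.0]
contact_force: [0.5, 0.1, 0.1]
gripper_width: 0.004
grasp_force: 0.0
```

```bash
python3 - <<'E'
import cv2,pickle,numpy as np
from station import cams,get_obs
o=get_obs();print(o['eef_pos'],o['tool_rot'],o['contact_force'])
P=cams.camera_params('wrist');im=cams.read_camera('wrist')[:,:,::-1]
pickle.dump(P,open('pics/w5.pkl','wb'));cv2.imwrite('pics/w5raw.png',im)
a=cv2.resize(im[230:330,320:450],(780,600),interpolation=cv2.INTER_CUBIC)
cv2.imwrite('pics/m5.png',a)
E
```

```text
[ 0.4751776  -0.18245858  0.13400987] [-6.42981961e-05  2.84348338e-01  9.58721027e-01  1.05680670e-04] [0.48473511 0.12421328 0.1052018 ]
```

View pics/m5.png

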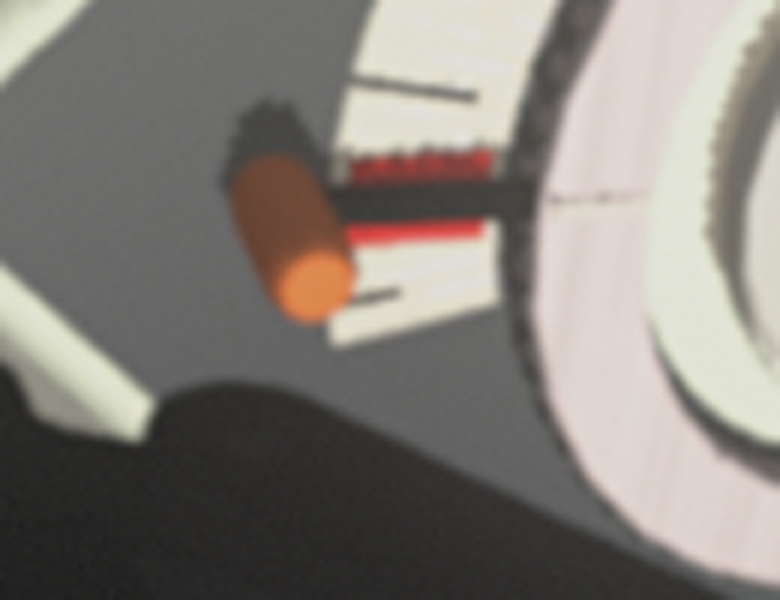

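Crop (scale 6): the red marker's lower edge runs from (348,242) to (482,234) and its upper edge from (350,158) to (492,150). The bar's centre line runs from (340,205) to (500,199), with its underside just short of the middle.

```bash
python3 - <<'E'
from h import *
import pickle
P=pickle.load(open('pics/w5.pkl','rb'))
c=lambda u,v,z:ray('wrist',320+(u+.5)/6-.5,230+(v+.5)/6-.5,z,P)[:2]
for n,a in dict(low1=(348,242,.053),low2=(482,234,.053),up1=(350,158,.053),up2=(492,150,.053),up1b=(350,158,.05),up2b=(492,150,.05),bar1=(350,205,.0575),bar2=(490,199,.0575),b2=(420,202,.0575),knob=(315,287,.0795),idx=(600,199,.061),knob_side=(290,215,.066)).items():print(n,c(*a).round(4),ang(c(*a)))
E
```

```text
low1 [ 0.5523 -0.1462] (1.81, 0.0936)
low2 [ 0.5624 -0.13  ] (1.826, 0.0745)
up1 [ 0.5413 -0.1404] (1.679, 0.0946)
up2 [ 0.5517 -0.1235] (1.659, 0.0748)
up1b [ 0.543  -0.1404] (1.694, 0.0935)
up2b [ 0.5536 -0.1232] (1.676, 0.0734)
bar1 [ 0.5448 -0.1435] (1.728, 0.0952)
bar2 [ 0.5553 -0.1272] (1.725, 0.0757)
b2 [ 0.5499 -0.1354] (1.726, 0.0855)
knob [ 0.5389 -0.152 ] (1.725, 0.1055)
idx [ 0.5623 -0.1145] (1.708, 0.0613)
knob_side [ 0.5364 -0.1506] (1.698, 0.1057)
```

>>> arm_command([
  [[0,0.34,0.365,0,0],[0,0.34,0.365,0,0],[0,0,0,0,0],[0,0,0,-0.6,0],[0,0,0,-0.6,0],[0,0,0,0,0],[0,0.06,-0.04,0,0],[0,0.06,-0.04,0,0],[0,0,0,0,0],[0,0,0,0,0]],
])

```text
t: 21.75
eef_pos: [0.5232, -0.1443, 0.0627]
tool_rot: [0.0, 0.285, 0.959, 0.0]
contact_force: [0.6, 0.4, -0.4]
gripper_width: -0.001
grasp_force: 0.0
```

>>> arm_command([
  [[0,0.011,-0.009,0,0],[0,0.011,-0.009,0,0],[0,0.012,-0.009,0,0.2],[0,0,0,0,0],[0,0,0,0,0],[0,0,0,0,0],[0,0,0,0,0],[0,0,0,0,0],[0,0,0,0,0],[0,0,0,0,0]],
])

```text
t: 23.0
eef_pos: [0.5248, -0.1459, 0.0621]
tool_rot: [-0.0, 0.277, 0.961, -0.0]
contact_force: [-1.2, -0.2, 1.0]
gripper_width: 0.002
grasp_force: 0.7
```

>>> arm_command([
  [[0,-0.14,0.09,0,0],[0,-0.14,0.09,0,0],[0,0,0,0.6,0],[0,0,0,0.6,0],[0,-0.27,-0.42,0,0],[0,-0.27,-0.42,0,0],[0,0,0,0,0],[0,0,0,0,0],[0,0,0,0,0],[0,0,0,0,0]],
])

```text
t: 24.25
eef_pos: [0.476, -0.1847, 0.134]
tool_rot: [-0.0, 0.277, 0.961, 0.0]
contact_force: [0.5, 0.4, 0.6]
gripper_width: -0.004
grasp_force: 0.0
```

```bash
python3 - <<'E'
import cv2,pickle,numpy as np
from station import cams,get_obs
o=get_obs();print(o['eef_pos'],o['tool_rot'],o['contact_force'])
P=cams.camera_params('wrist');im=cams.read_camera('wrist')[:,:,::-1]
pickle.dump(P,open('pics/w6.pkl','wb'));cv2.imwrite('pics/w6raw.png',im)
a=cv2.resize(im[230:330,320:450],(780,600),interpolation=cv2.INTER_CUBIC)
cv2.imwrite('pics/m6.png',a)
E
```

```text
[ 0.47604489 -0.18471401  0.13400999] [-3.15724898e-05  2.76689494e-01  9.60959371e-01  9.98950470e-05] [0.46361885 0.41649046 0.61348683]
```

View pics/m6.png

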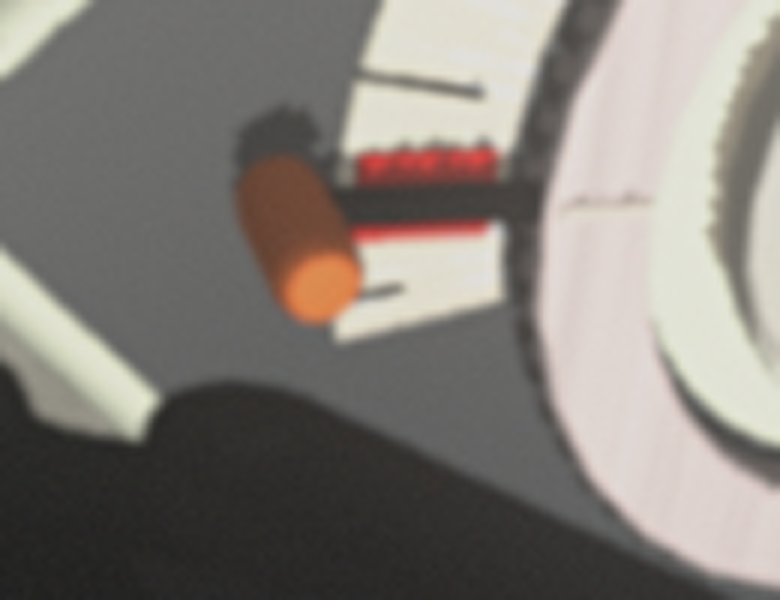

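The bar now runs from (350,208) to (490,201). The marker's lower edge is (352,240)–(487,231) and its upper edge (358,154)–(495,148).

```bash
python3 - <<'E'
from h import *
import pickle
P=pickle.load(open('pics/w6.pkl','rb'))
c=lambda u,v,z:ray('wrist',320+(u+.5)/6-.5,230+(v+.5)/6-.5,z,P)[:2]
for n,a in dict(low1=(352,240,.053),low2=(487,231,.053),up1=(358,154,.053),up2=(495,148,.053),bar1=(350,208,.0575),bar2=(490,200.5,.0575),knob=(322,287,.0795)).items():print(n,c(*a).round(4),ang(c(*a)))
E
```

```text
low1 [ 0.5526 -0.1466] (1.815, 0.0938)
low2 [ 0.5624 -0.13  ] (1.826, 0.0746)
up1 [ 0.5416 -0.1404] (1.681, 0.0944)
up2 [ 0.5516 -0.124 ] (1.662, 0.0752)
bar1 [ 0.5454 -0.1448] (1.74, 0.0959)
bar2 [ 0.5555 -0.1282] (1.735, 0.0765)
knob [ 0.5397 -0.1525] (1.734, 0.1054)
```

```bash
python3 -c "
from station import job
print(job.hand_in())"
```

```text
the job is handed in; nothing more can be done
None
```

The job is handed in: the tint plate was pushed until it met its stop, and the lever was then pushed round to lie over the red marker, about 0.7 mm off centre by my last wrist-camera measurement, with the arm standing clear.

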